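Take the valve ball off the vibrator and turn its dish to the valve housing

TASK

Turn the bench vibrator's speed knob all the way back anticlockwise (seen from above) until it stops, and leave it there. Then lift the steel dish by its bridge handle straight up, about a hand's width (8 cm), and only then turn it in the air through a quarter turn, staying over its seat, until its pouring lip points straight at the steel valve housing; keep the dish level and the loose ball in its middle throughout, and leave everything else where it stands. The job finishes while you are still holding the dish there, level and still, ready to pour: do not put it down or let go.

Things in the scene. Friction and masses are not known exactly. Their poses are not given: they have to be found in the camera images.
- vibrator: low white box fixed to the table, 320 (its x) by 200 mm (its y), flat deck 60 mm above the table; origin at the centre of its footprint, z up; stands turned by up to 0.3 rad. On its x axis: the knob, 113 mm towards -x, and a round black rubber seat (94 mm across, 10 mm high) that carries the dish, 65 mm towards +x. It does not really shake.
- seat (a point): centre of the top of the rubber seat, 70 mm above the table; axes as the vibrator's. The dish stands on it at the start, within a few mm of its centre.
- speed (a joint): angle of the black speed knob, rad: 0 at the anticlockwise end stop (off), growing clockwise seen from above, to 4.5; starts at 0.7 to 1.3; friction 0.03 N m, stays where left. A 44 mm disc with an upright bar grip 42 mm long, 14 mm thick, 30 mm high. At 0 the bar lies along the vibrator's x, its white mark towards -x; at q it is turned clockwise from there by q.
- speed_grip (a point): point on the knob's vertical axis inside its bar grip, where to take hold: 97 mm above the table, 7 mm below the bar's top, 23 mm above its foot disc. Its x axis lies along the bar, so its yaw is the vibrator's yaw minus the knob's value.
- dish: loose round shallow steel plate, about 0.28 kg, 128 mm across, 19 mm high; origin at the centre of its underside, z up, +x to its pouring lip (a trough 30 mm wide reaching 87 mm from the centre). Inside it slopes to the middle: 5 degrees within 25 mm of the centre, 14 outside. A bridge handle crosses over it along its y. At the start the lip points along the vibrator's +x within 0.2 rad.
- dish_grip (a point): middle of the bridge handle's flat bar, 78 mm above the dish's underside, over its centre; axes as the dish's. The bar is 12 mm thick (along x), 16 mm high, 130 mm long (along y), on two uprights at y = +-62 mm; 36 mm of free space lies between bar and ball. Take it across x.
- dish_mid (a point): point in the middle of the dish, 20 mm above its underside, where the centre of the ball lies when centred; axes as the dish's.
- dish_lip (a point): tip of the pouring lip, 87 mm from the dish's centre along its +x, 18 mm above its underside.
- ball_center (a point): centre of the loose smooth white ceramic ball, 28 mm across, about 0.07 kg, that lies in the middle of the dish and rolls freely.
- valve_mouth (a point): centre of the open top of the steel valve housing, 88 mm above the table: an upright tube 52 mm across with a round base flange 80 mm across, a collar 68 mm across at its mouth and a short side port. Fixed to the table beside the vibrator, about 200 mm from the dish's centre, on its left or on its right (a pink can stands on the other side).
- can_a: bystander: filled drinks can, pink with gold end, 66 mm across, 117 mm high, on the other side of the vibrator from the valve housing; origin at the centre of its underside.
- can_b: bystander: another such can near the vibrator's corner; origin at the centre of its underside.
- tumbler: bystander: grey open tumbler, 84 mm across, 150 mm high; origin at the centre of its underside.
- tape: bystander: roll of brown tape lying flat, 100 mm across, 48 mm high; origin at the centre of its underside.
- brush: bystander: brush 200 mm long lying beyond the vibrator; origin under its middle, x along it.
- ends: bystander: small stack of gold can ends, 56 mm across, 28 mm high; origin at the centre of its underside.

How it is judged (in metres and radians):
On the way, in this order (a step that is already met when the one before it is completed fails the run):
1. the knob is turned back to its end stop, the dish still on its seat (value of joint speed below 0.08 rad and z of dish in the frame of seat below 0.01 m), for 0.2 s.
2. the dish is lifted clear of its seat, not yet turned to the valve housing, the ball in its middle (z of dish in the frame of seat above 0.03 m and horizontal distance between ball_center and dish_mid below 0.02 m and not (x of valve_mouth in the frame of dish above 0.05 m and y of valve_mouth in the frame of dish between -0.035 and 0.035 m)), for 0.1 s.
3. the raised dish is turned level until its lip points at the valve housing (x of valve_mouth in the frame of dish above 0.05 m and y of valve_mouth in the frame of dish between -0.035 and 0.035 m and z of dish in the frame of seat above 0.03 m and horizontal distance between ball_center and dish_mid below 0.02 m), for 0.2 s.
At the end, for the whole second after the job is handed in: Knob within 0.08 rad of its stop; dish held by fingers alone, level to 0.09 rad, still, 45 to 130 mm above its seat and within 50 mm of its axis; valve mouth ahead of the lip and within 35 mm of the dish's x axis; ball centre within 15 mm of the dish's middle (value of joint speed below 0.08 rad and z of dish in the frame of seat between 0.045 and 0.13 m and horizontal distance between dish and seat below 0.05 m and x of valve_mouth in the frame of dish above 0.05 m and y of valve_mouth in the frame of dish between -0.035 and 0.035 m and angle between dish's own z axis and vertical below 0.09 rad and horizontal distance between ball_center and dish_mid below 0.015 m and distance between ball_center and dish_mid below 0.016 m and linear speed of dish below 0.02 m/s and angular speed of dish below 0.15 rad/s and contact force between the fingers and dish above 1 N and contact force between dish and vibrator below 0.05 N); the arm keeps its last pose, push and grip.
It fails at once if the ball rolls more than 30 mm from the dish's middle (horizontal distance between ball_center and dish_mid above 0.03 m).
It fails at once if the dish is tipped by more than 0.2 rad (angle between dish's own z axis and vertical above 0.2 rad).
It fails at once if a bystander is moved by more than 30 mm (distance of any of can_a, can_b, tumbler, tape, brush, ends from where it was at the start of the episode above 0.03 m).
It also fails if it takes over 58 s, if anything falls off the work surface, if the arm or the gripper's body presses on something with over 40 N, if the wrist force passes 120 N, or if a joint passes its speed limit or range.

ROBOT

A 6-joint arm with a two-finger parallel gripper is mounted at the origin on the work surface. World frame = base frame: x ahead of the robot, y to its left, z up, the work surface at z = 0. Lengths are in mm, angles in rad, forces in N, time in s.
With the tool pointing down it reaches from about 350 to 775 mm from the base axis. Payload 7.3 kg.
Tool frame: the origin (TCP) lies between the finger pads; the fingertips stand 22 mm ahead of it and the grasp point (between the pads) lies 3 mm ahead of it; z points along the fingers, x is the direction in which the jaws open and shut, and the axes are right-handed (so a half turn about z gives the same grasp; the last joint's range is limited). The gripper opens to 92 mm and grips with 3 to 60 N. Pads are 19 mm wide; open, the fingers measure 130 mm over their backs; the gripper's body (75 mm by 190 mm) begins 47 mm behind the grasp point.
Start: joints at [-1.251, 0.342, 1.524, -0, 1.275, -0.146], TCP at [235.821, -469.075, 248.741] pointing down, gripper open.
Joint ranges: [-2.53, 2.53], [-0.77, 2.02], [0.04, 2.7], [-1, 4.14], [0.28, 2.66], [-3.11, 3.11]. Speed limits (rad/s): [2.57, 2.57, 3.14, 3.14, 3.14, 3.14].

INTERFACE

Orientations are given as [roll, pitch, yaw] about the fixed x, y, z axes, in that order (R = Rz(yaw) Ry(pitch) Rx(roll)).
In Python, from plant import * gives the robot as it stands. The module is installed in compiled form; this text tells all that it offers.
- The arm moves only by the shell command python3 -m handwheel 'ROWS' [OPENING]. ROWS is a JSON object of lists of equal length, an entry for each row: "translation": the shift along the world's x, y, z in units of 15 cm (1.0 is 15 cm), a list of three; "twist": the turn about the world's z in units of 90 degrees (1.0 is 90 degrees). In form: {"translation": [[tx, ty, tz], ...], "twist": [twist, ...]}. A call has exactly 8 rows; each row shifts and turns the pose as measured when the row begins; what a row does not reach is not made up. A row lasts 1/8 s, in which the tool goes at most 62.5 mm and 10.7 degrees, less where a joint would pass 70% of its speed; a pose out of reach is approached as far as the arm can. A call with a number of a shift or a turn outside -1 to 1 is refused whole. A call with a gripper value outside its range is refused whole. OPENING is the closure in counts, from 0 (fully open) to 255 (shut), set as the call begins (- or left out, the last holds). The fingers move at their own pace and stop on an object; the grip force is fixed at half the most. Time passes only in rows, so rows that do not move let the fingers close, or fill a call up. It gives the time, the measured TCP pose, the force and the opening at its end, in the units of the state.
- get_obs(): the state, without advancing time (a new reading comes with each control period).
- capture(name): name is "side" or "top" or "wrist"; returns a dict with "img" (480x640x3 uint8, red, green, blue), "vertical_fov" (degrees; the focal length in pixels is half the picture's height over the tangent of half this angle, whatever the lens; pixels are square), "cx", "cy" (the principal point, pixels), "distortion" ([k1, k2, p1, p2, k3] as OpenCV has them; the pictures are not rectified), "world_from_camera" (4x4, takes a point from camera to world coordinates). Camera axes: x right, y up, looking along -z (the intrinsics and any distortion apply to the point x, -y, -z); pixel columns grow to the right and rows downward; lengths in mm; the calibration is good to about 2 mm. A picture is of the moment at which its call begins. There is no depth.
- close_job(): hands the job in, once; it reports no verdict.
Trained networks look in the newest picture that a camera, given by its name, has taken for a name from the list of things; names that differ only in an ending like _2 or _b are one class to them, and where a whole thing is asked for, a point or a joint stands for the part that bears it (a point fixed in the world has none). Each returns a list of dicts, best first, with "score" (0 to 1); they miss things now and then, are a little off and sometimes report something else, mostly with a low value. They report only what shows in the picture. A call takes as long as a camera call.
- search_frame(camera, label): "position" ([x, y, z] in mm, in the coordinates of the camera as it stood for that picture, good to about 4 mm: the middle of the surface that is visible of it).
- spot_point(camera, label): "position" ([x, y, z] in mm, in the coordinates of the camera as it stood for that picture, good to about 4 mm: a listed point, or the origin of a listed thing).
The state is a dict: "time": time; "joint_positions": joint angles; "dq": joint speeds; "tau": joint torques, N m; "tool_pos": TCP position; "tcp_rot": TCP orientation; "contact_force": force on the tool from outside, world axes, zero at the start; "moment": the same for the moment, N m; "grip_width": finger opening in mm.
Only numpy, scipy, OpenCV 4.12 (cv2) and the standard library are available. Lean on these libraries where they do the work, as an engineer would, in place of code of your own. Each camera call takes 0.05 s, during which the arm holds its last target.

## Working session

There is one attempt and no reset: what is moved stays moved. The work goes in short steps, Python scripts to look and compute and a shell command to move; the robot and the scene stay as the last step left them, time stands still between calls to the robot, and variables do not carry over. Pictures are saved under pics/ and viewed, and the job is handed in when it is done.

```bash
mkdir -p pics
cat > h.py <<'E'
from plant import *
import numpy as np, cv2
def w(c,p):
    T=np.array(c["world_from_camera"]);return (T@np.r_[p,1])[:3]
def save(c,n): cv2.imwrite(f"pics/{n}.png",c["img"][:,:,::-1])
def proj(c,P):
    T=np.linalg.inv(np.array(c["world_from_camera"]));q=(T@np.r_[P,1])[:3]
    f=240/np.tan(np.radians(c["vertical_fov"]/2))
    K=np.array([[f,0,c["cx"]],[0,f,c["cy"]],[0,0,1.]])
    return cv2.projectPoints(np.array([[q[0],-q[1],-q[2]]]),np.zeros(3),np.zeros(3),K,np.array(c["distortion"],float))[0].ravel()
E
python3 - <<'E'
from h import *
o=get_obs();print({k:np.round(v,3) for k,v in o.items()})
for n in["top","side"]:
    c=capture(n);save(c,n+"0")
    print(n,c["vertical_fov"],np.round(c["world_from_camera"],2).tolist())
    for l in["vibrator","seat","speed_grip","dish_grip","dish_lip","dish_mid","ball_center","valve_mouth","dish","can_a","can_b","tumbler","tape","brush","ends"]:
        r=spot_point(n,l)
        print(l,[(np.round(w(c,x["position"])).tolist(),round(x["score"],2)) for x in r[:3]])
E
```

```text
{'time': np.float64(0.0), 'joint_positions': array([-1.251,  0.343,  1.525, -0.   ,  1.275, -0.146]), 'dq': array([ 0.   , -0.001, -0.001, -0.   , -0.   ,  0.   ]), 'tau': array([-4.0000e-03, -4.3126e+01, -2.4422e+01,  7.1000e-02,  5.6000e-02,
       -0.0000e+00]), 'tool_pos': array([ 235.704, -468.69 ,  248.039]), 'tcp_rot': array([-3.141e+00,  2.000e-03, -1.105e+00]), 'contact_force': array([ 0.089, -0.389,  0.286]), 'moment': array([ 0.013, -0.004, -0.001]), 'grip_width': np.float64(91.88)}
top 50.00028183919918 [[-0.01, 1.0, -0.09, 484.86], [-1.0, -0.01, 0.01, 45.49], [0.01, 0.09, 1.0, 1122.89], [0.0, 0.0, 0.0, 1.0]]
vibrator [([565.0, 84.0, 2.0], 0.8)]
seat []
speed_grip [([453.0, 65.0, 96.0], 0.56)]
dish_grip [([629.0, 91.0, 147.0], 0.67)]
dish_lip [([717.0, 97.0, 91.0], 0.78)]
dish_mid [([631.0, 92.0, 92.0], 0.86)]
ball_center [([630.0, 93.0, 87.0], 0.45)]
valve_mouth [([602.0, 283.0, 88.0], 0.65)]
dish [([627.0, 88.0, 73.0], 0.8), ([565.0, 84.0, 2.0], 0.64), ([602.0, 281.0, 87.0], 0.19)]
can_a [([676.0, -112.0, -1.0], 0.85), ([466.0, 340.0, -4.0], 0.6)]
can_b [([676.0, -112.0
[... 377 characters left out ...]
0, 94.0, 75.0], 0.17)]
speed_grip [([452.0, 65.0, 92.0], 0.67)]
dish_grip [([632.0, 92.0, 150.0], 0.93)]
dish_lip [([718.0, 99.0, 86.0], 0.59)]
dish_mid [([632.0, 94.0, 89.0], 0.67), ([550.0, -194.0, 3.0], 0.4)]
ball_center [([451.0, 64.0, 93.0], 0.62), ([632.0, 96.0, 88.0], 0.58)]
valve_mouth [([600.0, 282.0, 89.0], 0.58), ([628.0, 93.0, 151.0], 0.26)]
dish []
can_a [([468.0, 337.0, -0.0], 0.86), ([669.0, -108.0, 4.0], 0.8)]
can_b [([468.0, 337.0, -0.0], 0.86), ([669.0, -108.0, 4.0], 0.8)]
tumbler [([366.0, 263.0, 1.0], 0.84), ([628.0, 89.0, 152.0], 0.56)]
tape [([547.0, -195.0, 0.0], 0.95)]
brush [([781.0, 87.0, 0.0], 0.86), ([717.0, 96.0, 85.0], 0.17)]
ends [([419.0, -130.0, -2.0], 0.83)]
```

View pics/top0.png

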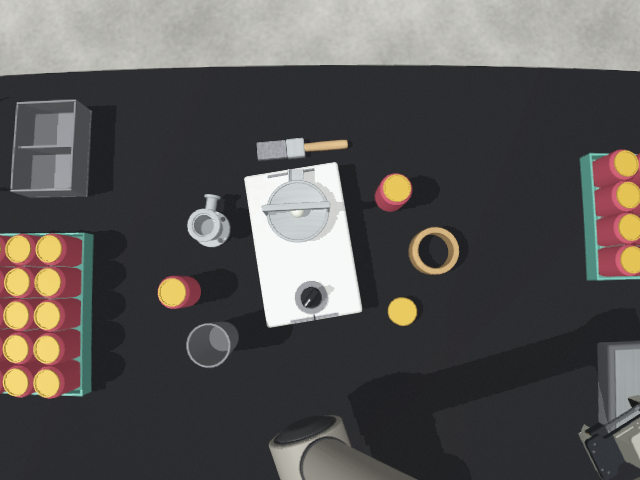

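View pics/side0.png

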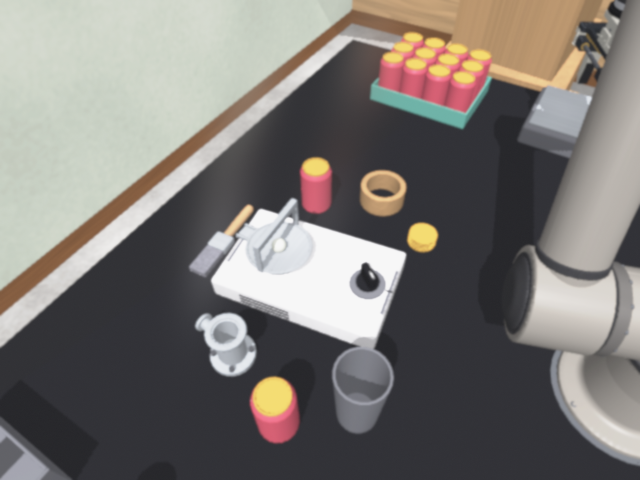

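Run:
```python
from h import *
i=cv2.imread("pics/top0.png")
a=cv2.resize(i[265:330,280:345],(560,560),interpolation=cv2.INTER_CUBIC)
cv2.imwrite("pics/knobz.png",a)
c=capture("top")
for P in [(453,65,104),(453,65,60),(630,92,151)]:print(P,proj(c,P))
for cn in [(-160,-100),(-160,100),(160,100),(160,-100)]:
    t=.152;print(cn,proj(c,(565+cn[0]*np.cos(t)-cn[1]*np.sin(t),83+cn[0]*np.sin(t)+cn[1]*np.cos(t),60)))
```

```text
(453, 65, 104) [310.32838154 298.3851392 ]
(453, 65, 60) [310.73321843 297.70879952]
(630, 92, 151) [295.00468127 205.88630244]
(-160, -100) [362.05269972 312.31401984]
(-160, 100) [265.7721472  328.09115723]
(160, 100) [242.756953 176.076984]
(160, -100) [336.61425202 161.05632996]
```

View pics/knobz.png

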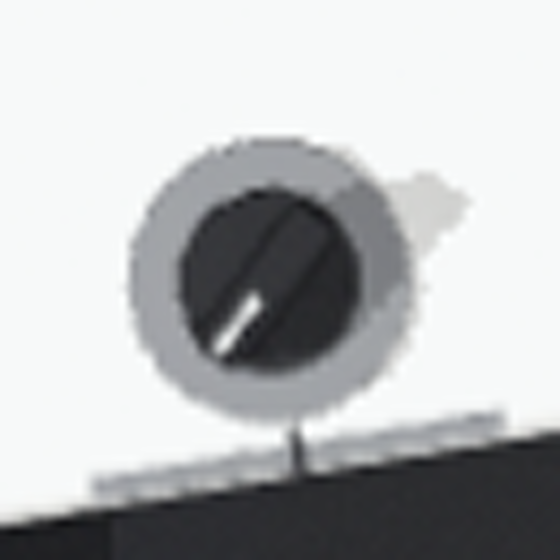

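The top view shows the knob at pixel (311,297), the dish at (298,211) and the valve at (207,225), which is on the left. The side view agrees. I'll move over towards the knob.

```bash
python3 -m handwheel '{"translation": [[0.145,0.355,0],[0.145,0.355,0],[0.145,0.355,0],[0.145,0.355,0],[0.145,0.355,0],[0.145,0.355,0],[0.145,0.355,0],[0.145,0.355,0]], "twist": [-0.08,-0.08,-0.08,-0.08,-0.08,-0.08,-0.08,-0.08]}' 0
python3 - <<'E'
from h import *
c=capture("wrist");save(c,"w1");print(np.round(c["world_from_camera"],2).tolist())
for l in["speed_grip","dish_grip","dish_lip","dish_mid","ball_center"]:
    r=spot_point("wrist",l)
    print(l,[(np.round(w(c,x["position"])).tolist(),round(x["score"],2)) for x in r[:3]])
E
```

```text
time: 2.65
tool_pos: [411.2, -37.0, 249.4]
tcp_rot: [-3.136, -0.002, -2.144]
contact_force: [1.1, -0.2, 0.3]
grip_width: 91.8
[[-0.54, 0.8, 0.24, 476.6], [-0.84, -0.52, -0.15, -78.1], [0.0, -0.29, 0.96, 386.84], [0.0, 0.0, 0.0, 1.0]]
speed_grip [([455.0, 69.0, 99.0], 0.61)]
dish_grip []
dish_lip []
dish_mid []
ball_center []
```

View pics/w1.png

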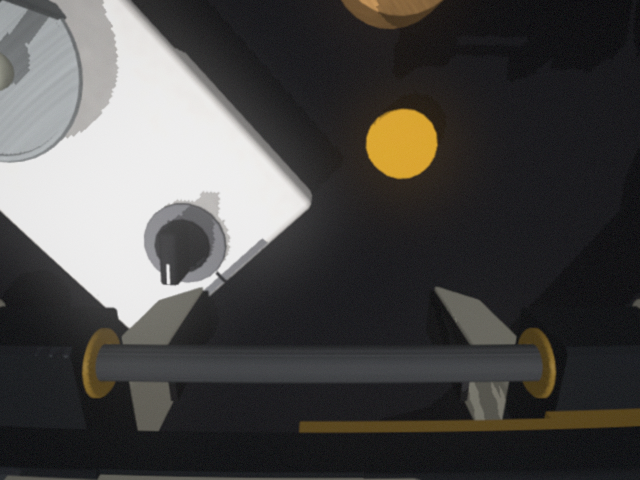

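Run:
```python
from h import *
i=cv2.imread("pics/w1.png")
cv2.imwrite("pics/w1z.png",cv2.resize(i[195:295,135:235],(600,600),interpolation=cv2.INTER_CUBIC))
c=capture("wrist")
for y in (-.5,-.65,-.8):
  for s in(-21,21):
    for t in (-7,7):
      p=proj(c,(454+s*np.cos(y)-t*np.sin(y),66+s*np.sin(y)+t*np.cos(y),104));print(y,s,t,np.round((p-[135,195])*6))
```

```text
-0.5 -21 -7 [261. 537.]
-0.5 -21 7 [150. 544.]
-0.5 21 -7 [202. 209.]
-0.5 21 7 [ 87. 217.]
-0.65 -21 -7 [237. 545.]
-0.65 -21 7 [124. 536.]
-0.65 21 -7 [229. 217.]
-0.65 21 7 [112. 208.]
-0.8 -21 -7 [211. 549.]
-0.8 -21 7 [ 99. 524.]
-0.8 21 -7 [255. 230.]
-0.8 21 7 [139. 204.]
```

View pics/w1z.png

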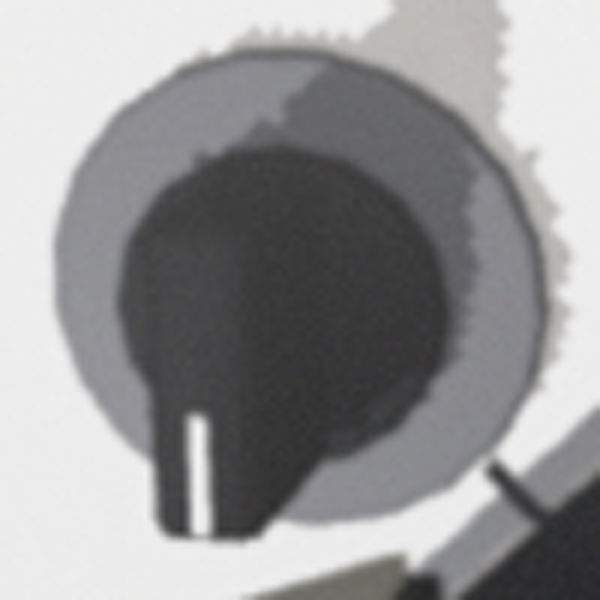

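```bash
python3 -m handwheel '{"translation": [[0.093,0.224,0],[0.093,0.224,0],[0.093,0.224,0],[0,0,-0.2],[0,0,-0.2],[0,0,-0.2],[0,0,-0.1],[0,0,0]], "twist": [-0.03,0,0,0,0,0,0,0]}' 0
python3 - <<'E'
from h import *
c=capture("wrist");save(c,"w2")
t=capture("top");save(t,"t2")
for n,c in(("wrist",c),("top",t)):print([(np.round(w(c,x["position"])).tolist(),round(x["score"],2)) for x in spot_point(n,"speed_grip")])
E
```

```text
time: 4.0
tool_pos: [454.3, 50.6, 141.9]
tcp_rot: [-3.135, -0.002, -2.211]
contact_force: [-0.5, 0.1, -0.5]
grip_width: 91.9
[([455.0, 69.0, 101.0], 0.83)]
[]
```

View pics/w2.png

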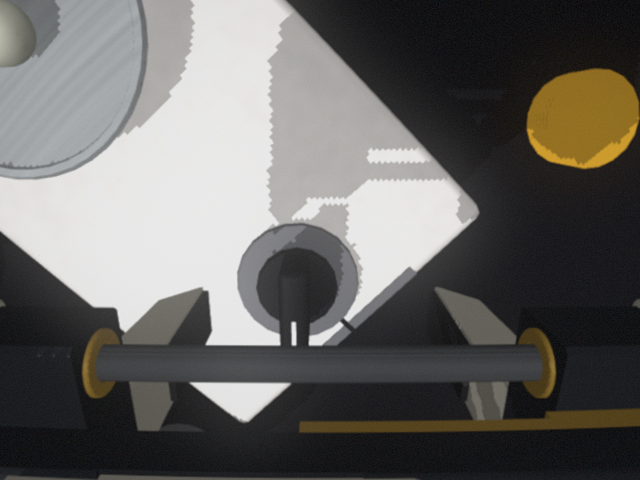

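```bash
python3 -m handwheel '{"translation": [[-0.005,0.05,0],[0,0.045,0],[0,0,-0.07],[0,0,-0.07],[0,0,-0.07],[0,0,-0.05],[0,0,0],[0,0,0]], "twist": [0,0,0,0,0,0,0,0]}' 0
python3 - <<'E'
from h import *
c=capture("wrist");save(c,"w3")
s=capture("side");save(s,"s3")
for n,c in(("wrist",c),("side",s)):print([(np.round(w(c,x["position"])).tolist(),round(x["score"],2)) for x in spot_point(n,"speed_grip")])
E
```

```text
time: 5.2
tool_pos: [454.8, 66.9, 102.4]
tcp_rot: [-3.13, 0.001, -2.209]
contact_force: [0.0, 0.2, 0.1]
grip_width: 91.7
[([453.0, 68.0, 100.0], 0.56)]
[([453.0, 68.0, 93.0], 0.59)]
```

View pics/w3.png

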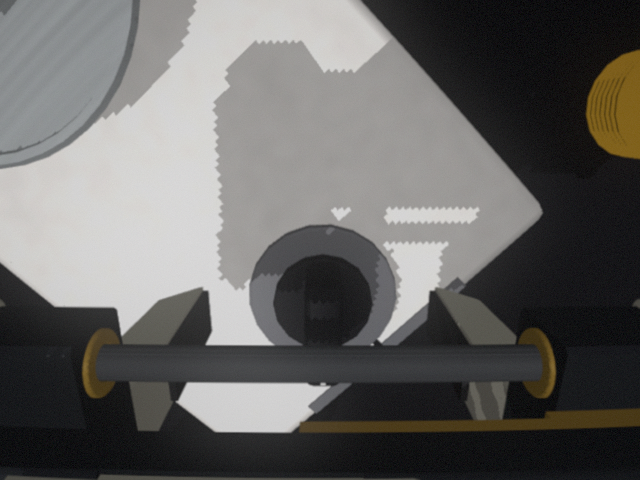

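View pics/s3.png

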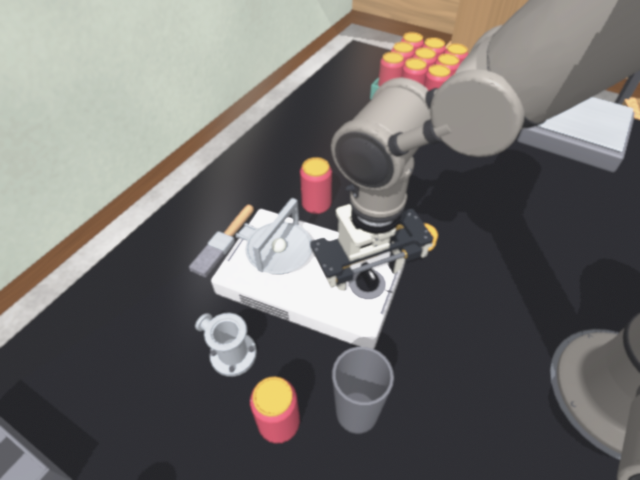

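The bar sits between the jaws at about (322,310), so I'll close.

```bash
python3 -m handwheel '{"translation": [[0,0,0],[0,0,0],[0,0,0],[0,0,0],[0,0,0],[0,0,0],[0,0,0],[0,0,0]], "twist": [0,0,0,0,0,0,0,0]}' 255
python3 - <<'E'
from h import *
print(get_obs()["moment"])
E
```

```text
time: 6.4
tool_pos: [454.9, 66.7, 103.2]
tcp_rot: [-3.129, 0.001, -2.208]
contact_force: [-8.4, -15.2, 7.2]
grip_width: 16.6
[-2.63182461e+00  1.45038249e+00 -5.85084995e-04]
```

```bash
python3 -m handwheel '{"translation": [[-0.01,-0.015,0],[0,0,0],[0,0,0],[0,0,0],[0,0,0],[0,0,0],[0,0,0],[0,0,0]], "twist": [0,0,0,0,0,0,0,0]}' -
python3 - <<'E'
from h import *
print(get_obs()["moment"])
E
```

```text
time: 7.4
tool_pos: [454.0, 65.4, 103.2]
tcp_rot: [-3.129, 0.004, -2.209]
contact_force: [0.4, 1.0, -0.1]
grip_width: 13.9
[0.19165038 0.02434333 0.02944646]
```

```bash
python3 -m handwheel '{"translation": [[0,0,0],[0,0,0],[0,0,0],[0,0,0],[0,0,0],[0,0,0],[0,0,0],[0,0,0]], "twist": [0.06,0.06,0.06,0.06,0.06,0.06,0.06,0.03]}' -
python3 - <<'E'
from h import *
print(get_obs()["moment"])
E
```

```text
time: 8.4
tool_pos: [454.1, 65.7, 103.2]
tcp_rot: [-3.129, 0.005, -1.48]
contact_force: [-0.2, 1.5, -0.6]
grip_width: 13.6
[ 0.14448532  0.01455222 -0.04683397]
```

```bash
python3 -m handwheel '{"translation": [[0,0,0],[0,0,0],[0,0,0],[0,0,0],[0,0,0],[0,0,0],[0,0,0],[0,0,0]], "twist": [0.03,0.03,0.03,0.03,0.02,0.02,0,0]}' -
python3 - <<'E'
from h import *
print(get_obs()["moment"])
E
```

```text
time: 9.4
tool_pos: [454.5, 65.7, 103.2]
tcp_rot: [-3.127, 0.007, -1.229]
contact_force: [0.6, 1.3, -2.1]
grip_width: 16.3
[-0.00144153 -0.07432259 -0.99851549]
```

The stop is reached: the moment is −1 N m and the bar is twisting in the jaws. I'll back off the wind-up and then open.

```bash
python3 -m handwheel '{"translation": [[0,0,0],[0,0,0],[0,0,0],[0,0,0],[0,0,0],[0,0,0],[0,0,0],[0,0,0]], "twist": [-0.05,-0.05,0,0,0,0,0,0]}' -
python3 - <<'E'
from h import *
print(get_obs()["moment"])
E
python3 -m handwheel '{"translation": [[0,0,0],[0,0,0],[0,0,0],[0,0,0],[0,0,0.1],[0,0,0.2],[0,0,0.3],[0,0,0.3]], "twist": [0,0,0,0,0,0,0,0]}' 0
python3 - <<'E'
from h import *
c=capture("wrist");save(c,"w4")
t=capture("top");save(t,"t4")
E
```

```text
time: 10.4
tool_pos: [453.9, 65.7, 103.1]
tcp_rot: [-3.129, 0.006, -1.382]
contact_force: [-0.4, 1.1, 0.5]
grip_width: 14.1
[ 0.08976667 -0.02979729 -0.29579522]
time: 11.4
tool_pos: [451.1, 65.4, 238.5]
tcp_rot: [-3.138, 0.007, -1.381]
contact_force: [0.8, 0.0, 0.0]
grip_width: 88.8
```

View pics/w4.png

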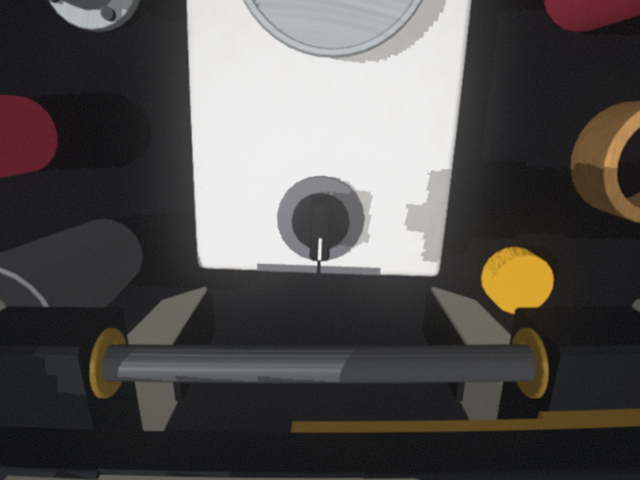

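View pics/t4.png

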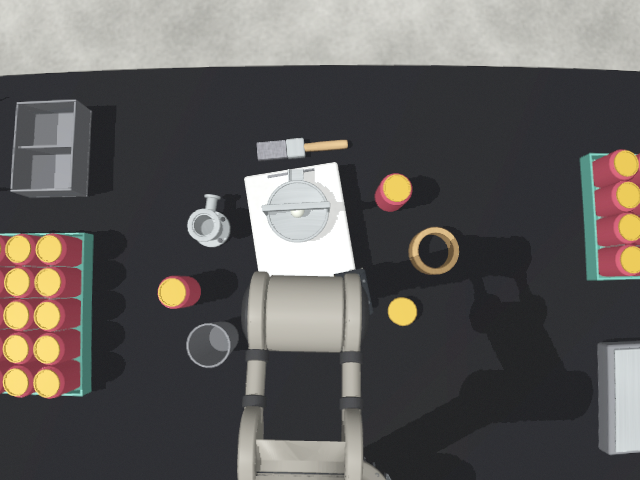

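Run:
```python
from h import *
i=cv2.imread("pics/w4.png")
cv2.imwrite("pics/w4z.png",cv2.resize(i[165:285,260:380],(720,720),interpolation=cv2.INTER_CUBIC))
c=capture("wrist")
for y in (.07,.152,.19):
  print(y,[np.round((proj(c,(453+s*np.cos(y),64.5+s*np.sin(y),104))-[260,165])*6).tolist() for s in(-21,-10,21)])
i=cv2.imread("pics/t4.png")
cv2.imwrite("pics/t4z.png",cv2.resize(i[155:255,245:345],(600,600),interpolation=cv2.INTER_CUBIC))
t=capture("top")
for l in["dish_grip","dish_lip","dish_mid","ball_center","valve_mouth"]:
    r=spot_point("top",l)
    print(l,[(np.round(w(t,x["position"])).tolist(),round(x["score"],2)) for x in r[:3]])
for P in [(631,92,156)]:print((proj(t,P)-[245,155])*6)
for y in(.05,.1,.15):print(y,[np.round((proj(t,(631-s*np.sin(y),92+s*np.cos(y),156))-[245,155])*6) for s in(-65,65)])
```

```text
0.07 [[350.0, 609.0], [362.0, 521.0], [395.0, 261.0]]
0.152 [[365.0, 610.0], [369.0, 521.0], [379.0, 260.0]]
0.19 [[372.0, 610.0], [372.0, 521.0], [372.0, 260.0]]
dish_grip [([627.0, 90.0, 147.0], 0.81)]
dish_lip [([716.0, 96.0, 94.0], 0.64), ([467.0, 339.0, -3.0], 0.62), ([602.0, 284.0, 89.0], 0.2)]
dish_mid [([630.0, 92.0, 89.0], 0.74)]
ball_center [([631.0, 91.0, 85.0], 0.61), ([630.0, 90.0, 147.0], 0.42)]
valve_mouth [([604.0, 284.0, 85.0], 0.71)]
[299.25025887 299.85700746]
0.05 [array([504., 288.]), array([ 94., 312.])]
0.1 [array([504., 278.]), array([ 95., 322.])]
0.15 [array([502., 268.]), array([ 96., 332.])]
```

View pics/w4z.png

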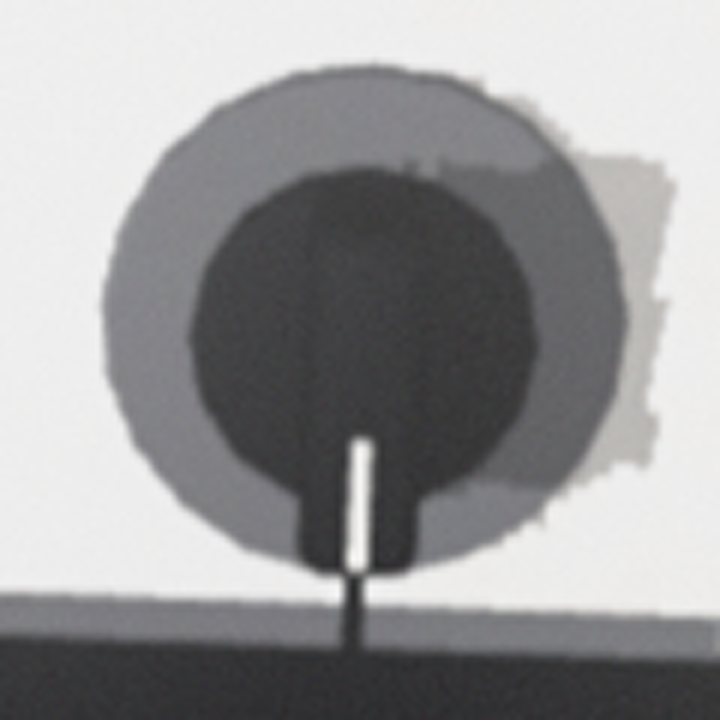

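View pics/t4z.png

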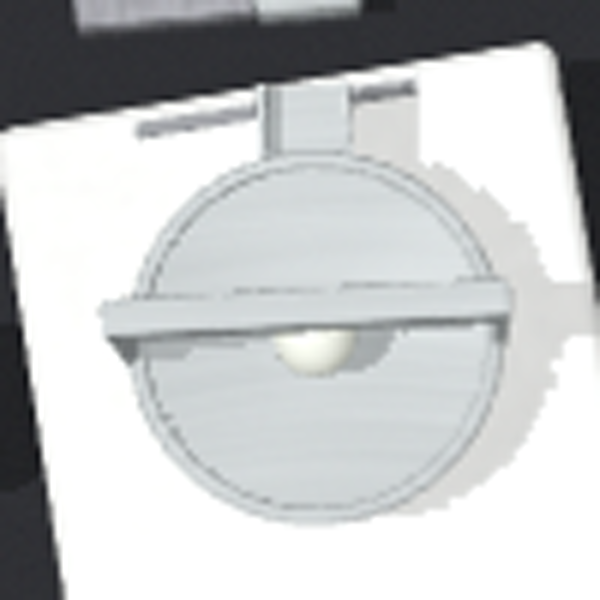

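The knob mark lines up with the index line at (319,265), so it is at the stop. The dish handle's yaw is about 0.05 and its centre about (629,90). I'll go above it.

```bash
python3 -m handwheel '{"translation": [[0.15,0.021,0],[0.15,0.021,0],[0.15,0.021,0],[0.15,0.021,0],[0.15,0.021,0],[0.15,0.021,0],[0.15,0.021,0],[0.14,0.021,0]], "twist": [0.114,0.114,0.114,0.114,0.114,0.114,0.114,0.114]}' 0
python3 - <<'E'
from h import *
c=capture("wrist");save(c,"w5")
for l in["dish_grip","dish_lip","dish_mid","ball_center"]:
    r=spot_point("wrist",l)
    print(l,[(np.round(w(c,x["position"])).tolist(),round(x["score"],2)) for x in r[:3]])
E
```

```text
time: 12.85
tool_pos: [631.7, 91.1, 227.8]
tcp_rot: [3.136, 0.019, 0.098]
contact_force: [1.0, -0.2, 0.2]
grip_width: 91.6
dish_grip [([626.0, 92.0, 148.0], 0.93)]
dish_lip [([716.0, 94.0, 89.0], 0.89)]
dish_mid []
ball_center []
```

View pics/w5.png

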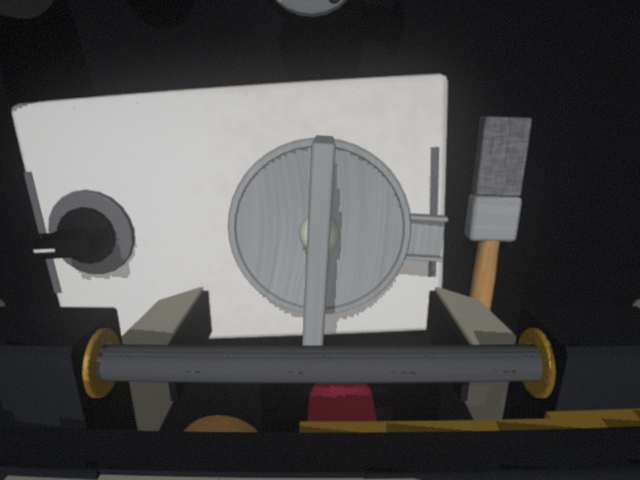

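Run:
```python
from h import *
o=get_obs();print(o["tool_pos"],o["tcp_rot"])
c=capture("wrist");save(c,"w6")
for y in(.03,.05,.08):print(y,[np.round(proj(c,(629-s*np.sin(y),90+s*np.cos(y),156)),1) for s in(-65,0,65)])
i=cv2.imread("pics/w6.png")
cv2.imwrite("pics/w6z.png",cv2.resize(i[125:355,250:400],(600,920)[0:2],interpolation=cv2.INTER_CUBIC)[:600*1])
g=cv2.cvtColor(i,cv2.COLOR_BGR2GRAY)
for r in(145,170,200,260,300,335):print(r,g[r,296:344].tolist())
```

```text
[630.39650867  91.01404133 228.43999357] [3.13642729 0.01890574 0.08829381]
0.03 [array([312.7, 372.8]), array([319. , 270.5]), array([326.6, 148.2])]
0.05 [array([314.8, 372.9]), array([319. , 270.5]), array([324., 148.])]
0.08 [array([318.1, 373. ]), array([319. , 270.5]), array([320. , 147.9])]
145 [140, 143, 143, 142, 142, 144, 143, 147, 144, 144, 142, 140, 136, 133, 130, 130, 119, 114, 126, 136, 144, 142, 143, 145, 142, 144, 144, 141, 145, 144, 140, 142, 142, 141, 140, 141, 142, 137, 129, 118, 114, 134, 140, 141, 142, 141, 141, 138]
170 [141, 140, 137, 140, 134, 136, 136, 138, 138, 137, 135, 138, 137, 139, 142, 130, 114, 123, 134, 142, 145, 143, 143, 143, 144, 144, 145, 143, 142, 146, 143, 143, 142, 141, 144, 143, 136, 128, 113, 99, 106, 105, 113, 134, 140, 135, 136, 137]
200 [142, 140, 139, 139, 140, 142, 142, 137, 138, 136, 137, 139, 141, 136, 121, 113, 125, 135, 140, 143, 142, 143, 144, 141, 143, 143, 144, 140, 142, 143, 143, 139, 141, 142, 138, 130, 116, 98, 102, 104, 108, 107, 108, 109, 116, 136, 142, 139]
260 [147, 151, 150, 151, 149, 146, 146, 147, 149, 149, 148, 141, 119, 121, 127, 138, 140, 142, 143, 140, 143, 142, 140, 141, 140, 140, 140, 142, 141, 145, 141, 138, 129, 115, 99, 102, 106, 108, 106, 110, 108, 106, 117, 141, 146, 146, 145, 143]
300 [150, 147, 147, 149, 147, 152, 153, 150, 148, 148, 140, 117, 125, 135, 141, 143, 143, 142, 143, 142, 142, 140, 139, 138, 143, 143, 142, 141, 142, 134, 124, 113, 96, 104, 106, 105, 102, 107, 102, 105, 103, 115, 143, 148, 146, 148, 148, 146]
335 [104, 104, 103, 99, 99, 98, 98, 94, 81, 88, 116, 129, 134, 140, 140, 142, 140, 142, 142, 138, 138, 138, 138, 140, 141, 139, 140, 137, 129, 110, 70, 46, 46, 40, 41, 43, 40, 40, 43, 42, 39, 39, 39, 41, 38, 38, 37, 38]
```

```bash
python3 -m handwheel '{"translation": [[-0.01,0.007,0],[0,0,-0.1],[0,0,-0.1],[0,0,-0.1],[0,0,-0.1],[0,0,-0.06],[0,0,-0.03],[0,0,0]], "twist": [-0.028,0,0,0,0,0,0,0]}' 0
python3 - <<'E'
from h import *
o=get_obs();print(o["tool_pos"],o["tcp_rot"])
s=capture("side");save(s,"s6")
c=capture("wrist");save(c,"w7")
for n,c in(("side",s),("wrist",c)):
  for l in["dish_grip","dish_lip","ball_center"]:
    r=spot_point(n,l)
    print(l,[(np.round(w(c,x["position"])).tolist(),round(x["score"],2)) for x in r[:3]])
E
```

```text
time: 14.15
tool_pos: [626.3, 91.6, 149.4]
tcp_rot: [3.136, 0.021, 0.04]
contact_force: [0.5, -0.3, -0.7]
grip_width: 91.7
[626.2927031   91.58201515 149.43376281] [3.13630796 0.02107532 0.04029902]
dish_grip [([626.0, 91.0, 150.0], 0.83)]
dish_lip [([714.0, 96.0, 84.0], 0.6)]
ball_center [([630.0, 94.0, 88.0], 0.55)]
dish_grip [([628.0, 93.0, 149.0], 0.86)]
dish_lip [([715.0, 91.0, 89.0], 0.66)]
ball_center []
```

View pics/w7.png

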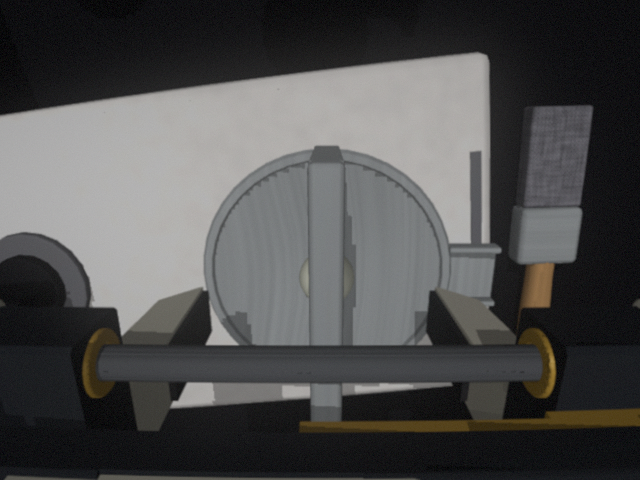

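View pics/s6.png

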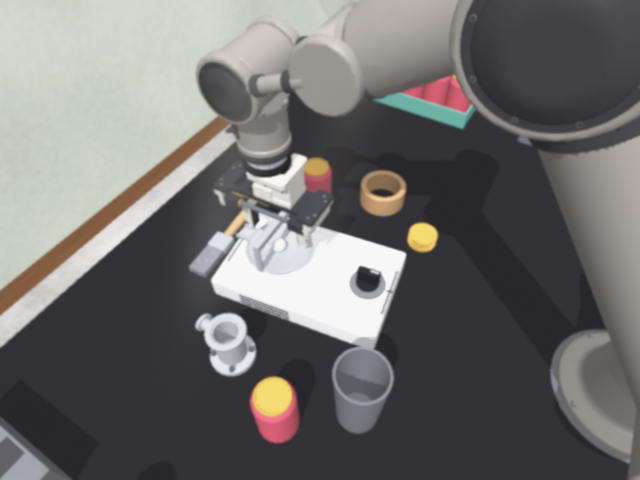

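```bash
python3 -m handwheel '{"translation": [[0.015,0,0.012],[0,0,0],[0,0,0],[0,0,0],[0,0,0],[0,0,0],[0,0,0],[0,0,0]], "twist": [0,0,0,0,0,0,0,0]}' 220
python3 - <<'E'
from h import *
o=get_obs();print(o["moment"])
E
```

```text
time: 15.55
tool_pos: [628.9, 91.6, 152.2]
tcp_rot: [3.136, 0.02, 0.04]
contact_force: [-0.2, 0.7, -0.7]
grip_width: 16.6
[-0.02840476 -0.08252085 -0.01148435]
```

```bash
python3 -m handwheel '{"translation": [[0,0,0],[0,0,0],[0,0,0],[0,0,0],[0,0,0],[0,0,0],[0,0,0],[0,0,0]], "twist": [0,0,0,0,0,0,0,0]}' 255
python3 - <<'E'
from h import *
o=get_obs();print(o["moment"])
c=capture("wrist");save(c,"w8")
E
```

```text
time: 16.55
tool_pos: [629.1, 91.6, 152.3]
tcp_rot: [3.136, 0.019, 0.04]
contact_force: [-0.1, -0.3, -0.1]
grip_width: 11.8
[ 0.0100554  -0.16423432 -0.00633035]
```

View pics/w8.png

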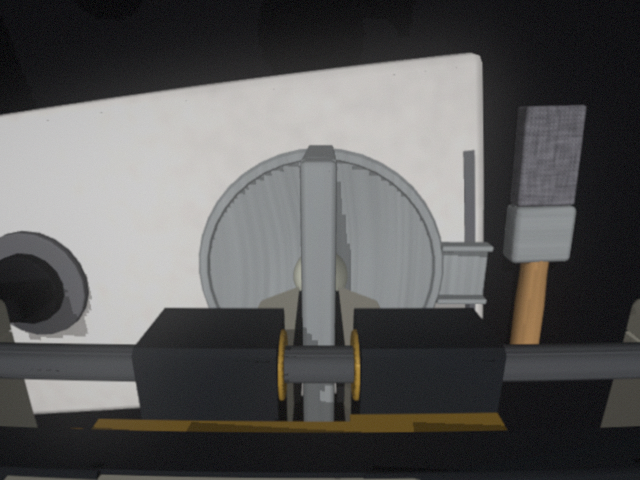

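Gripped, with the width at 11.8 mm. Now I'll lift gently.

```bash
python3 -m handwheel '{"translation": [[0,0,0.015],[0,0,0.025],[0,0,0.035],[0,0,0.04],[0,0,0.04],[0,0,0.035],[0,0,0.02],[0,0,0]], "twist": [0,0,0,0,0,0,0,0]}' -
python3 - <<'E'
from h import *
o=get_obs();print(o["moment"],o["contact_force"])
c=capture("wrist");save(c,"w9")
s=capture("side");save(s,"s9")
E
```

```text
time: 17.6
tool_pos: [628.1, 91.6, 184.8]
tcp_rot: [3.136, 0.022, 0.04]
contact_force: [-0.1, 1.2, -4.5]
grip_width: 11.8
[ 0.01016644 -0.13739125 -0.02042215] [-0.14305704  1.19450529 -4.47372939]
```

View pics/w9.png

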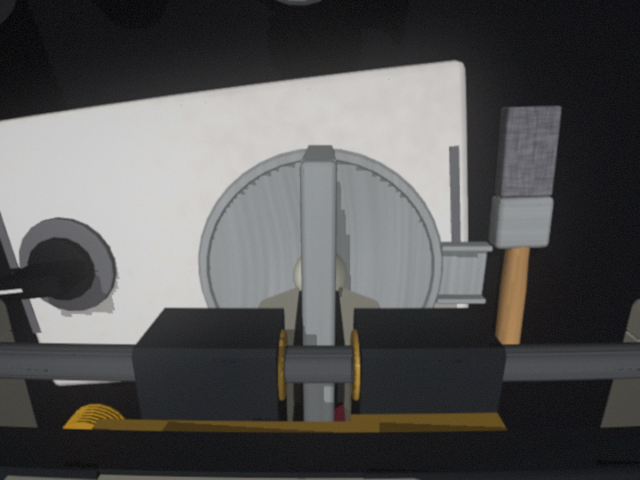

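View pics/s9.png

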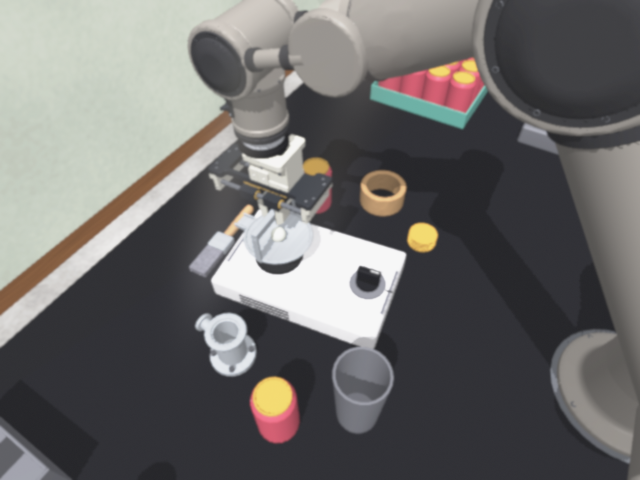

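Lifted about 32 mm. The ball is still under the bar at (320,275), and the dish hasn't moved relative to the gripper. I'll lift the rest of the way to about 80 mm.

```bash
python3 -m handwheel '{"translation": [[0,0,0.025],[0,0,0.04],[0,0,0.055],[0,0,0.06],[0,0,0.055],[0,0,0.045],[0,0,0.03],[0,0,0]], "twist": [0,0,0,0,0,0,0,0]}' -
```

```text
time: 18.7
tool_pos: [628.0, 91.6, 234.6]
tcp_rot: [3.136, 0.022, 0.04]
contact_force: [-0.2, -0.0, -4.0]
grip_width: 11.6
```

```bash
python3 -m handwheel '{"translation": [[0,0,0],[0,0,0],[0,0,0],[0,0,0],[0,0,0],[0,0,0],[0,0,0],[0,0,0]], "twist": [0.01,0.025,0.04,0.05,0.05,0.05,0.05,0.05]}' -
python3 - <<'E'
from h import *
c=capture("wrist");save(c,"w10")
E
```

```text
time: 19.7
tool_pos: [626.6, 91.5, 231.0]
tcp_rot: [3.138, 0.029, 0.572]
contact_force: [-0.4, 1.4, -3.7]
grip_width: 11.8
```

View pics/w10.png

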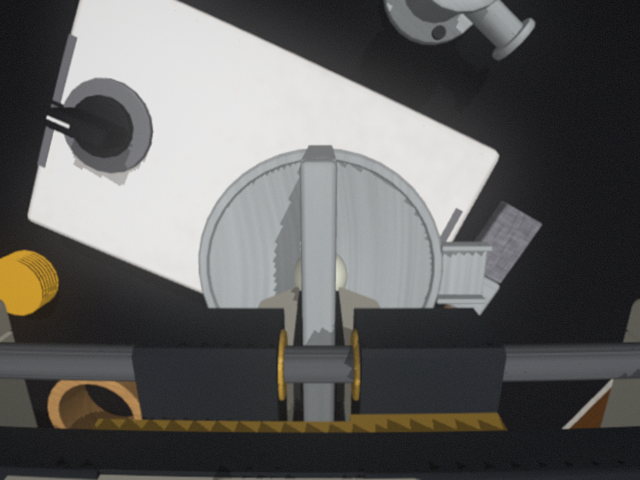

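```bash
python3 -m handwheel '{"translation": [[0,0,0.003],[0,0,0.003],[0,0,0.003],[0,0,0.003],[0,0,0.003],[0,0,0.003],[0,0,0.003],[0,0,0.003]], "twist": [0.05,0.055,0.06,0.06,0.06,0.06,0.055,0.05]}' -
```

```text
time: 20.75
tool_pos: [625.5, 91.6, 231.6]
tcp_rot: [-3.14, 0.032, 1.299]
contact_force: [-0.3, 0.1, -2.7]
grip_width: 12.1
```

```bash
python3 -m handwheel '{"translation": [[0,0,0.003],[0,0,0.003],[0,0,0.003],[0,0,0.003],[0,0,0.003],[0,0,0.002],[0,0,0],[0,0,0]], "twist": [0.05,0.05,0.045,0.04,0.03,0.02,0.01,0]}' -
python3 - <<'E'
from h import *
for n in("wrist","side","top"):
  c=capture(n);save(c,n+"11")
  for l in["dish","dish_grip","dish_lip","dish_mid","ball_center","valve_mouth"]:
    r=spot_point(n,l)
    print(n,l,[(np.round(w(c,x["position"])).tolist(),round(x["score"],2)) for x in r[:3]])
o=get_obs();print(o["tool_pos"],o["tcp_rot"],o["contact_force"],o["moment"])
E
```

```text
time: 21.75
tool_pos: [624.5, 91.6, 231.7]
tcp_rot: [-3.136, 0.031, 1.692]
contact_force: [0.1, 0.4, -3.5]
grip_width: 11.5
wrist dish [([622.0, 95.0, 151.0], 0.57)]
wrist dish_grip [([622.0, 90.0, 232.0], 0.85)]
wrist dish_lip [([612.0, 174.0, 166.0], 0.73), ([627.0, 92.0, 153.0], 0.7)]
wrist dish_mid []
wrist ball_center []
wrist valve_mouth [([604.0, 286.0, 90.0], 0.64)]
side dish [([621.0, 88.0, 152.0], 0.85), ([468.0, 337.0, 2.0], 0.16)]
side dish_grip [([623.0, 91.0, 231.0], 0.65), ([549.0, -194.0, 0.0], 0.47)]
side dish_lip [([616.0, 178.0, 165.0], 0.93)]
side dish_mid [([628.0, 92.0, 170.0], 0.68), ([626.0, 94.0, 167.0], 0.31)]
side ball_center []
side valve_mouth [([600.0, 283.0, 92.0], 0.92)]
top dish [([623.0, 85.0, 151.0], 0.79)]
top dish_grip []
top dish_lip [([613.0, 175.0, 169.0], 0.57)]
top dish_mid [([625.0, 90.0, 172.0], 0.7), ([420.0, -130.0, 3.0], 0.43)]
top ball_center [([363.0, 253.0, 1.0], 0.55)]
top valve_mouth [([605.0, 281.0, 86.0], 0.69)]
[624.60285681  91.63466516 231.83368581] [-3.13580876  0.03152416  1.69213915] [ 0.30006736  0.22793555 -4.10334327] [ 0.1376245  -0.17137399  0.05030824]
```

View pics/wrist11.png

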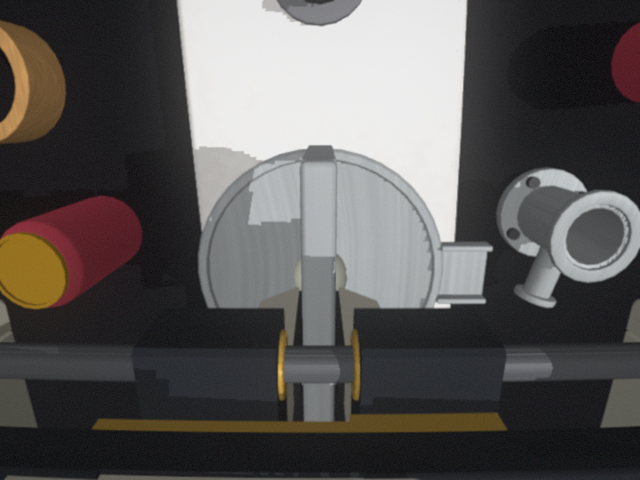

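View pics/side11.png

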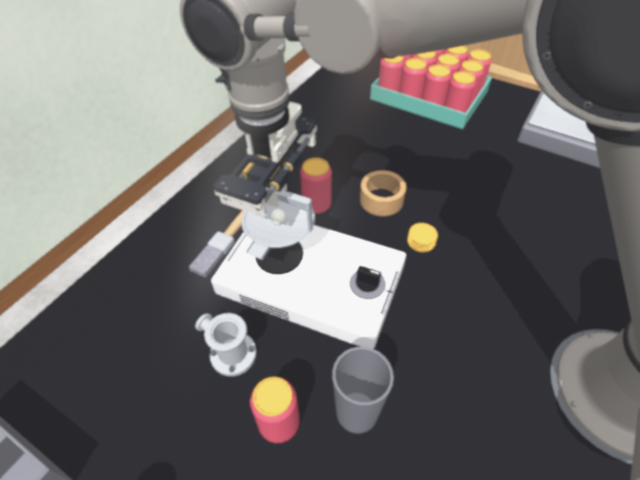

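View pics/top11.png

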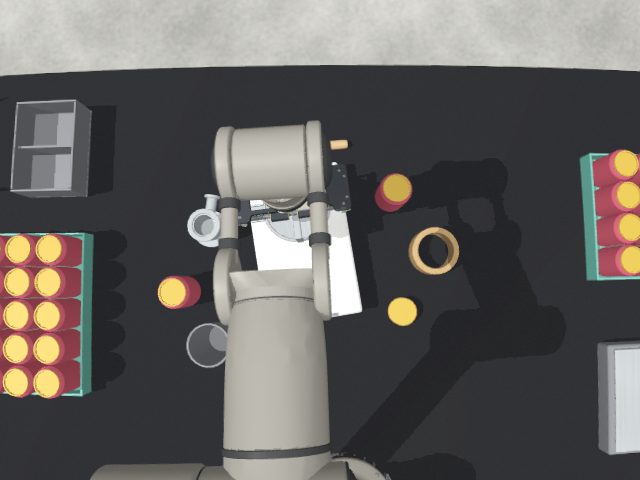

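The lip at about (614,176) and the valve at about (602,283) line up with the dish centre at (624,91). The ball is centred under the bar, and tilt is about 0.03 rad. I'll check that everything is still and hand in.

Run:
```python
from h import *
c=capture("wrist");c=capture("wrist");save(c,"wend");o=get_obs()
print(np.round(o["dq"],4),o["tool_pos"],o["tcp_rot"],o["grip_width"])
print(np.abs(c["img"].astype(int)-cv2.imread("pics/wrist11.png")[:,:,::-1]).mean())
print(close_job())
```

```text
[-0.0008 -0.0009  0.0016  0.0002 -0.0008  0.0005] [624.615326    91.61831371 231.88651578] [-3.13589378  0.03155939  1.69211453] 11.736725120682548
2.112939453125
the job is handed in; nothing more can be done
None
```

I turned the knob back to its stop, lifted the dish about 80 mm, and turned it in the air until its lip pointed at the valve housing. I handed the job in at about 22 s, still holding the dish; the hand-in gave no verdict.

What the last checks showed:
- **Knob:** I felt the end stop (about −1 N m), and after release the white mark lined up with the index line. No picture showed it moving after that.
- **Dish height and position:** it was about 79 mm above its seat. It was about 5 mm off the seat's axis because the arm drifted slightly during the turn.
- **Lip direction:** the gripper's yaw was 1.692 rad, against about 1.68 rad for the valve's direction. That puts the valve mouth within a few mm of the lip line.
- **Level and still:** the gripper's tilt was about 0.03 rad. It crept up from 0.02 rad while turning but stayed under the 0.09 limit. Joint speeds were close to zero.
- **Ball:** I judged it centred from the wrist and side pictures only. The networks gave no ball position in the last wrist and side pictures, and their one hit, in the top picture, was on the tumbler.
- **Bystanders:** the cans, tumbler, tape, brush and can ends looked unmoved in the pictures.

The networks' estimates of the knob and the dish handle were up to about 4 mm off mine. I re-centred by force on the knob and by the wrist picture on the handle.

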